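# Turn the panel over down the drying stand

### The job

The back of the small painting panel is dry: first swing the lamp aside until no part of its arm is over the wooden stand and leave it there. Then tip the panel forward off its seat, under the board of tubes, so that it turns over and slides down the white slope, and leave it lying with its white face up, flat on the slope with its lower edge against the foot ledge. Leave the tin, bottle, jar and cup around the stand where they are.

Things in the scene. Friction and masses are not known exactly. Their poses are not given: they have to be found in the camera images.
- stand: Fixed wooden turning stand: a seat that leans back, a short white slope with a ledge at its foot, a board of paint tubes across above. Origin on the table, straight below point seat_edge; x points ahead, down the slope (away from the robot), y to the left, z up. All the stand's points have these axes and lie in its middle (y = 0).
- seat_edge (a point): 98 mm above the stand's origin: the line along y on which the panel's front lower edge stands and about which it tips. From here the seat runs 20 mm back and down (25 deg) to a back rest 90 mm wide, which leans 25 deg to -x and ends 70 mm up the lean, so the panel's upper 50 mm are free behind. The seat goes on 3 mm ahead.
- slope_foot (a point): Foot of the slope at the ledge's inner face. Slope: smooth white laminate, 136 mm between side rails 14 mm high, drops 30 deg towards +x, 169 mm from seat_edge to here. The ledge stands 26 mm square off it. A panel lying flat on the slope slides down to the ledge by itself.
- tube_board (a point): Middle of the lower rear edge of the fixed upright tube board: from here 34 mm to +x, 77 mm to each side, 80 mm up (posts 84); posts 18 mm wide at y = +-86. The panel passes under it. It is in the way of an upright gripper pushing the panel far enough: lean the tool back (30 to 45 deg, fingers pointing ahead and down).
- panel: Loose cradled panel, 120 x 100 x 20 mm, about 0.13 to 0.21 kg: white plate on one face, hollow plywood frame on the other. Origin at its centre; x to the edge that is uppermost at first, lowermost at the end; z out of the white face. It leans back 25 deg, white face on the rest (robot's side). Pushed ahead at its top from behind it tips, and falls by itself from about 12 deg past upright.
- panel_edge_left (a point): Left end (+y, 50 mm) of the panel's edge at +x (60 mm from its centre), in mid thickness: at the top at the start; must end beside the foot ledge.
- panel_edge_right (a point): Right end (-y) of the same edge.
- lamp: Foot of the swing-arm lamp: dark steel disc 90 mm across with an 18 mm post, fixed left of the stand. Origin on the table, under the post.
- lamp_arm (a joint): Angle of the lamp arm about its upright post: 0 to 0.25 rad at the start (over the seat), growing as it swings clockwise seen from above, by the robot's side and out to the left; stops at 1.9. It is stiff (0.15 Nm) and stays where it is left. From about 0.95 no part of it is over the stand.
- lamp_hinge (a point): On the hinge axis, at the height of the lamp arm's top (246 mm above the table).
- lamp_tip (a point): Middle of the top of the lamp arm's free end. The arm is a level aluminium bar from the hinge to here, 300 mm long, 30 mm wide, 20 mm thick below this point (z 226 to 246 mm); it can be pushed on its side with closed fingers.
- tin: Bystander: plain steel tin with a paper band, 68 mm across, 75 mm tall. Origin at its underside's centre.
- oil_bottle: Bystander: amber bottle, 48 mm across, 120 mm tall. Origin at its underside's centre.
- gel_jar: Bystander: white jar with a dark lid, 68 mm across, 62 mm tall. Origin at its underside's centre.
- dipper: Bystander: small open dark metal cup, 60 mm across, 40 mm tall. Origin at its underside's centre.

How it is judged:
By the outcome, as a careful person would: the job done as asked, in the order asked, and still so for the second after the job is handed in, with the robot touching nothing.
It also fails if it takes over 48 s, if anything falls off the work surface, if the arm or the gripper's body presses on something with over 40 N, if the wrist force passes 120 N, or if a joint passes its speed limit or range.

### The arm

A 6-joint arm with a two-finger parallel gripper is mounted at the origin on the work surface. World frame = base frame: x ahead of the robot, y to its left, z up, the work surface at z = 0. Lengths are in m, angles in rad, forces in N, time in s.
With the tool pointing down it reaches from about 0.3 to 0.875 m from the base axis. Payload 6.4 kg.
Tool frame: the origin (TCP) lies midway between the tips of the shut fingers; the grasp point (between the pads) lies 19 mm behind it (ctrl.pinch_z is the distance from the TCP to the grasp point, in m); z points along the fingers, y is the line along which they close (so a half turn about z gives the same grasp; the last joint's range is limited). The gripper opens to 85 mm and grips with 20 to 120 N. Pads are 22 mm wide; open, the fingers measure 114 mm over their backs; the gripper's body (76 mm by 85 mm) begins 54 mm behind the grasp point. The pads swing forward as they close: fully open they stand 13 mm farther back than shut.
Start: joints at [1.077, 0.181, 1.607, -0, 1.354, -0.206], TCP at [0.163, 0.551, 0.205] pointing down, gripper open.
Joint ranges: [-2.99, 2.99], [-0.89, 2.07], [0.3, 2.58], [-1.14, 4.28], [0, 2.63], [-3.12, 3.12]. Speed limits (rad/s): [2.57, 2.57, 3.01, 3.14, 3.14, 3.14].

### API

Orientations are given as a unit quaternion [w, x, y, z].
In Python, from bench import ctrl gives the robot as it stands.
- The arm moves only by the tool apply_moves, never from a script. Its argument "moves" is a list of rows, each an object with "jaw": the opening, from 0 (shut) to 1 (fully open); "offset": the shift along the tool's x, y, z in mm, a list of three; "rot": the turn, a rotation vector about the tool's x, y, z in degrees, a list of three. In form: [{"jaw": jaw, "offset": [dx, dy, dz], "rot": [ax, ay, az]}, ...]. A call has exactly 5 rows; each row shifts and turns the commanded pose from where the row before left it, along the tool's axes as they then stand; what a row does not reach is not made up. A row lasts 1/8 s, in which the tool goes at most 62.5 mm and 10.7 degrees, less where a joint would pass 70% of its speed; a pose out of reach is approached as far as the arm can. A call is refused whole if a number of a shift passes 62.5 or a number of a turn 10.7, either way. A call with a gripper value outside its range is refused whole. The fingers move at their own pace and stop on an object; the grip force is fixed at half the most. Time passes only in rows, so rows that do not move let the fingers close, or fill a call up. It gives the time, the measured TCP pose, the force, the opening and the grip force at its end, in the units of the state.
- ctrl.get_obs(): the state, without advancing time (a new reading comes with each control period).
- ctrl.camera(name): name is "scene" or "side" or "wrist"; returns (picture, depth): 384x512x3 uint8, red, green, blue; 384x512 float32, m along the optical axis (not along the pixel's ray), 0 where there is no reading.
- ctrl.camera_params(name): a dict with "K" (3x3 intrinsics, pixels), "dist" ([k1, k2, p1, p2, k3] as OpenCV has them; the pictures are not rectified), "cam_to_world" (4x4, takes a point from camera to world coordinates); the wrist camera has in their place "mount" (4x4, takes a point from camera to tool coordinates, whose origin is the TCP and whose axes are the flange's). Camera axes: x right, y down, z forward; pixel columns grow to the right and rows downward; lengths in m; the calibration is good to about 2 mm. A picture is of the moment at which its call begins: read the wrist's pose just before it. camera_params takes no time and is no camera call.
- ctrl.hand_in(): hands the job in; it is judged then, once.
Trained networks look in the newest picture that a camera, given by its name, has taken for a name from the list of things; names that differ only in an ending like _2 or _b are one class to them, and where a whole thing is asked for, a point or a joint stands for the part that bears it (a point fixed in the world has none). Each returns a list of dicts, best first, with "score" (0 to 1); they miss things now and then, are a little off and sometimes report something else, mostly with a low value. They report only what shows in the picture. A call takes as long as a camera call.
- ctrl.outline_of(camera, target): "region" (384x512 bool, what is visible of it) and "position" ([column, row] in pixels, amid what is visible of it).
The state is a dict: "time_s": time; "q": joint angles; "dq": joint speeds; "joint_efforts": joint torques, N m; "eef_pos": TCP position; "eef_rot": TCP orientation; "wrist_force": force on the tool from outside, world axes, zero at the start; "torque": the same for the moment, N m; "opening": opening from 0.0 (shut) to 1.0 (fully open); "grasp_force": force on a finger pad.
Only numpy, scipy, OpenCV 4.12 (cv2) and the standard library are available. Lean on these libraries where they do the work, as an engineer would, in place of code of your own. Each camera call takes 0.05 s, during which the arm holds its last target. There are 200 camera calls.

## Working session

There is one attempt and no reset: what is moved stays moved. The work goes in short steps, Python scripts to look and compute and a tool call to move; the robot and the scene stay as the last step left them, time stands still between calls to the robot, and variables do not carry over. Pictures are saved under pics/ and viewed, at most 10 in all, crops included, and the job is handed in when it is done.

Besides the shell and the picture viewer there is one more tool, called in YAML: its name, and indented under it one key for each argument. apply_moves: Moves the arm, as the interface text tells. Its arguments: {"type":"object","properties":{"moves":{"type":"array"}},"required":["moves"]}

```bash
ls; mkdir -p pics
cat > h.py <<'E'
import numpy as np, cv2
from bench import ctrl
from scipy.spatial.transform import Rotation as R
def q2R(q): return R.from_quat([q[1],q[2],q[3],q[0]]).as_matrix()
def pts(cam, depth, uv, obs=None):
    p=ctrl.camera_params(cam); K=np.array(p['K']); d=np.array(p['dist'])
    uv=np.asarray(uv,float).reshape(-1,2)
    n=cv2.undistortPoints(uv[:,None],K,d)[:,0]
    z=depth[uv[:,1].astype(int),uv[:,0].astype(int)]
    c=np.c_[n*z[:,None],z,np.ones(len(z))]
    return (np.array(p['cam_to_world'])@c.T).T[:,:3], z
def proj(cam,P):
    p=ctrl.camera_params(cam); T=np.linalg.inv(np.array(p['cam_to_world']))
    P=np.asarray(P,float).reshape(-1,3); r=cv2.Rodrigues(T[:3,:3])[0]
    return cv2.projectPoints(P,r,T[:3,3],np.array(p['K']),np.array(p['dist']))[0][:,0]
E
python3 - <<'E'
from h import *
o=ctrl.get_obs(); print(o)
im=[]
for c in ['scene','side']:
    i,d=ctrl.camera(c); np.save(f'{c}_d.npy',d); cv2.imwrite(f'pics/{c}0.png',i[...,::-1]); 
    print(c,np.round(ctrl.camera_params(c)['cam_to_world'],3).tolist())
    for t in ['stand','panel','lamp','lamp_arm','lamp_tip','lamp_hinge','seat_edge','slope_foot','tube_board','tin','oil_bottle','gel_jar','dipper','panel_edge_left','panel_edge_right']:
        r=ctrl.outline_of(c,t)
        for x in r[:2]:
            m=x['region']&(d>0); v,u=np.nonzero(m)
            if len(u)==0: print(c,t,x['score'],x['position'],'empty');continue
            P,_=pts(c,d,np.c_[u,v]); print(c,t,round(x['score'],2),np.round(x['position']),len(u),'med',np.round(np.median(P,0),3),'lo',np.round(np.percentile(P,3,axis=0),3),'hi',np.round(np.percentile(P,97,axis=0),3))
            np.save(f'{c}_{t}.npy',P) if x is r[0] else 0
E
```

```text
pics
{'time_s': 0.0, 'q': array([ 1.07668367e+00,  1.81551816e-01,  1.60800019e+00,  1.95318651e-05,
        1.35380309e+00, -2.06312575e-01]), 'dq': array([ 5.95693014e-04, -2.20944518e-04,  1.14598568e-04,  3.63211955e-06,
       -1.66361197e-03, -1.16630987e-03]), 'joint_efforts': array([-1.30090597e-03, -4.44874227e+01, -3.51334155e+01, -3.71258884e-04,
        9.10117262e-03, -1.70311279e-05]), 'eef_pos': array([0.16290598, 0.5508213 , 0.20448192]), 'eef_rot': array([-3.11300083e-04,  1.43405959e-01,  9.89663556e-01, -8.24456676e-04]), 'wrist_force': array([-0.2129428 ,  0.51872529,  0.48478963]), 'torque': array([-0.00651892, -0.01125395,  0.01800549]), 'grasp_force': 0.0, 'opening': 1.004253911858718}
scene [[-0.321, 0.551, -0.771, 1.355], [0.947, 0.203, -0.249, 0.328], [0.019, -0.81, -0.587, 0.723], [0.0, 0.0, 0.0, 1.0]]
scene stand 0.6 [237. 212.] 9565 med [0.601 0.055 0.083] lo [ 0.55 -0.04  0.01] hi [0.728 0.146 0.318]
scene panel 0.74 [254. 179.] 1871 med [0.543 0.06  0.149] lo [0.514 0.012 0.101] hi [0.576 0.109 0.198]
scene lamp 0.71 [319. 214.] 2602 med [0.646 0.242 0.
[... 3194 characters left out ...]
-0.153  0.009] hi [ 0.485 -0.12   0.121]
side oil_bottle 0.25 [303. 219.] 412 med [0.509 0.047 0.201] lo [0.494 0.001 0.071] hi [0.604 0.088 0.207]
side gel_jar 0.93 [170. 250.] 703 med [0.57  0.346 0.061] lo [0.552 0.32  0.013] hi [0.608 0.374 0.065]
side dipper 0.62 [348. 286.] 562 med [ 0.407 -0.062  0.02 ] lo [ 0.376 -0.084  0.001] hi [ 0.429 -0.031  0.042]
side panel_edge_left 0.79 [302. 216.] 373 med [0.508 0.048 0.201] lo [0.495 0.02  0.161] hi [0.525 0.087 0.206]
side panel_edge_left 0.61 [171. 251.] 760 med [0.57  0.345 0.06 ] lo [0.552 0.318 0.005] hi [0.608 0.374 0.064]
side panel_edge_right 0.82 [300. 215.] 402 med [0.509 0.047 0.201] lo [0.495 0.019 0.073] hi [0.615 0.087 0.207]
```

View pics/side0.png

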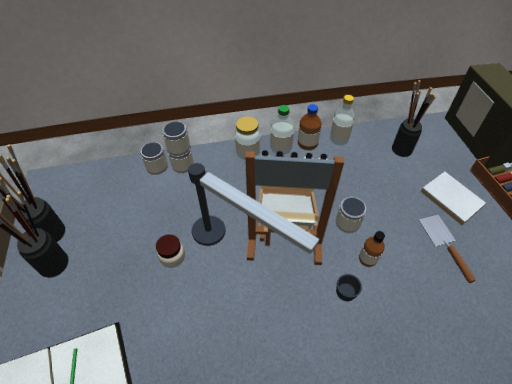

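View pics/scene0.png

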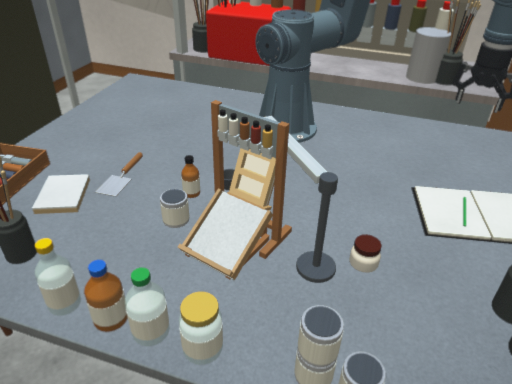

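Run:
```python
from h import *
# lamp arm: points at top z
P=np.load('side_lamp_arm.npy'); P=P[(P[:,2]>.236)&(P[:,2]<.262)]
m=P[:,:2].mean(0); w,V=np.linalg.eigh(np.cov((P[:,:2]-m).T)); a=V[:,1]; a=a if a[0]<0 else -a
s=(P[:,:2]-m)@a; t=(P[:,:2]-m)@V[:,0]; print('arm dir',a,'ends',m+a*np.percentile(s,.5),m+a*np.percentile(s,99.5),'len',np.ptp(np.percentile(s,[.5,99.5])),'w',np.percentile(t,[2,98]),'z',np.median(P[:,2]))
# panel front face plane from scene
P=np.load('scene_panel.npy'); c=np.median(P,0)
for _ in range(5):
    k=P
    if _: k=P[abs((P-c)@n)<.004]
    c=k.mean(0); n=np.linalg.svd(k-c)[2][2]
n=n if n[0]>0 else -n
print('panel n',n,'lean',np.degrees(np.arcsin(n[2])),'yaw',np.degrees(np.arctan2(n[1],n[0])),'c',c,len(k))
# tube board top from side
P=np.load('side_stand.npy'); T=P[(P[:,2]>.23)]
r=cv2.minAreaRect((T[:,:2]*1000).astype(np.float32)); print('board',r,'z',np.percentile(T[:,2],[2,50,98]))
P=np.load('scene_stand.npy')
# slope
S=P[(P[:,2]<.1)&(P[:,2]>.03)]
d=np.load('scene_d.npy')
h=np.histogram(P[:,2],20); print(h[0],np.round(h[1],3))
```

```text
arm dir [-0.74880432 -0.66279113] ends [0.64742464 0.25721244] [0.4151217  0.05159353] len 0.31023183758421546 w [-0.01275731  0.01639616] z 0.2455527358113636
panel n [ 0.81018823 -0.42388451  0.4048666 ] lean 23.882767785431046 yaw -27.61823265281548 c [0.5472438  0.07280002 0.14680276] 613
board ((531.9541625976562, 73.7745361328125), (182.90040588378906, 149.49795532226562), 60.13475036621094) z [0.23990221 0.29053662 0.32353244]
[ 363 1128 1218  965  897  883  296  117  110  119  121  123  142  132
  135  415  525  517  658  701] [-0.003  0.013  0.03   0.046  0.063  0.079  0.096  0.112  0.129  0.145
  0.161  0.178  0.194  0.211  0.227  0.244  0.26   0.277  0.293  0.31
  0.326]
```

Side view: lamp arm runs from the post (197,172) over the seat to (312,243), with the tube board at (291,170), cup at (348,287) and bottle at (372,250). Scene view: panel at (254,178) under the tubes, slope at (230,230), lamp post at (325,185). Now I'll fit the stand's planes.

Run:
```python
from h import *
rng=np.random.default_rng(0)
def ransac(P,tol,ok):
    best=None
    for _ in range(1500):
        a,b,c=P[rng.choice(len(P),3,False)]; n=np.cross(b-a,c-a); l=np.linalg.norm(n)
        if l<1e-6: continue
        n/=l; n=n if n[0]>0 else -n
        if not ok(n): continue
        k=abs((P-a)@n)<tol
        if best is None or k.sum()>best.sum(): best=k
    Q=P[best]; c=Q.mean(0); n=np.linalg.svd(Q-c)[2][2]; n=n if n[0]>0 else -n
    return n,c,Q
yaw=lambda n: np.degrees(np.arctan2(n[1],n[0]))
P=np.load('scene_stand.npy')
n,c,Q=ransac(P[(P[:,2]<.11)],.003,lambda n:.3<n[2]<.95 or 1)
print('slope n',n,'tilt',np.degrees(np.arccos(n[2])),'yaw',yaw(n),'c',c,len(Q))
B=P[P[:,2]>.24]
nb,cb,Qb=ransac(B,.004,lambda n:abs(n[2])<.2)
print('board n',nb,yaw(nb),cb,len(Qb))
Pn=np.load('scene_panel.npy')
npn,cp,Qp=ransac(Pn,.003,lambda n:.25<n[2]<.6)
print('panel n',npn,np.degrees(np.arcsin(npn[2])),yaw(npn),cp,len(Qp))
T=np.load('side_stand.npy'); T=T[T[:,2]>.311]
r=cv2.minAreaRect((T[:,:2]*1000).astype(np.float32)); print('top',r)
for th in (yaw(n),yaw(nb)):
    th=np.radians(th); ex=np.array([np.cos(th),np.sin(th)]); ey=np.array([-ex[1],ex[0]])
    for nm,A in (('slope',Q),('board',Qb),('panelfront',Qp),('top',T),('paneltop_side',np.load('side_panel_edge_left.npy'))):
        print(nm,'x',np.round(np.percentile(A[:,:2]@ex,[1,50,99]),3),'y',np.round(np.percentile(A[:,:2]@ey,[1,50,99]),3),'z',np.round(np.percentile(A[:,2],[1,50,99]),3))
```

```text
slope n [ 0.47951751 -0.13460857  0.86714675] tilt 29.87125197722012 yaw -15.68031761108225 c [0.64369631 0.03330034 0.0556027 ] 3306
board n [ 0.96178639 -0.27070854 -0.04103447] -15.720015956306874 [0.58937254 0.05455265 0.28037383] 1078
panel n [ 0.87262738 -0.24168412  0.42439396] 25.112309216532196 -15.480678528247612 [0.54955282 0.06006308 0.14721654] 865
top ((572.3516845703125, 52.434364318847656), (185.39993286132812, 29.838394165039062), 74.00183868408203)
slope x [0.538 0.612 0.691] y [0.138 0.206 0.283] z [0.011 0.055 0.098]
board x [0.548 0.553 0.557] y [0.14  0.213 0.275] z [0.245 0.281 0.318]
panelfront x [0.487 0.512 0.536] y [0.154 0.21  0.254] z [0.099 0.15  0.201]
top x [0.522 0.527 0.548] y [0.114 0.206 0.296] z [0.311 0.319 0.325]
paneltop_side x [0.467 0.477 0.487] y [0.154 0.184 0.23 ] z [0.153 0.201 0.207]
slope x [0.538 0.612 0.691] y [0.138 0.207 0.283] z [0.011 0.055 0.098]
board x [0.548 0.553 0.557] y [0.141 0.213 0.276] z [0.245 0.281 0.318]
panelfront x [0.487 0.511 0.536] y [0.155 0.21  0.254] z [0.099 0.15  0.201]
top x [0.522 0.527 0.548] y [0.115 0.206 0.297] z [0.311 0.319 0.325]
paneltop_side x [0.467 0.476 0.487] y [0.154 0.184 0.23 ] z [0.153 0.201 0.207]
```

apply_moves:
  moves:
    - {"jaw": 0, "offset": [0, 0, -50], "rot": [0, 0, 0]}
    - {"jaw": 0, "offset": [0, 0, -50], "rot": [0, 0, 0]}
    - {"jaw": 0, "offset": [-44, -40, 0], "rot": [0, 0, 0]}
    - {"jaw": 0, "offset": [-44, -40, 0], "rot": [0, 0, 0]}
    - {"jaw": 0, "offset": [-44, -40, 0], "rot": [0, 0, 0]}

```text
time_s: 2.22
eef_pos: [0.2563, 0.3974, 0.3056]
eef_rot: [0.0, 0.143, 0.99, 0.0]
wrist_force: [0.6, 0.7, 0.1]
opening: -0.0
grasp_force: 0.0
```

apply_moves:
  moves:
    - {"jaw": 0, "offset": [-44, -40, 0], "rot": [0, 0, 0]}
    - {"jaw": 0, "offset": [-44, -40, 0], "rot": [0, 0, 0]}
    - {"jaw": 0, "offset": [-44, -40, 0], "rot": [0, 0, 0]}
    - {"jaw": 0, "offset": [-44, -40, 0], "rot": [0, 0, 0]}
    - {"jaw": 0, "offset": [-44, -40, 0], "rot": [0, 0, 0]}

```text
time_s: 2.85
eef_pos: [0.4106, 0.1429, 0.3058]
eef_rot: [0.001, 0.143, 0.99, 0.0]
wrist_force: [-0.2, 0.7, 0.8]
opening: 0.002
grasp_force: 0.0
```

apply_moves:
  moves:
    - {"jaw": 0, "offset": [-44, -40, 0], "rot": [0, 0, 0]}
    - {"jaw": 0, "offset": [-44, -41, 0], "rot": [0, 0, 0]}
    - {"jaw": 0, "offset": [0, 0, 0], "rot": [0, 0, 0]}
    - {"jaw": 0, "offset": [0, 0, 0], "rot": [0, 0, 0]}
    - {"jaw": 0, "offset": [0, 0, 0], "rot": [0, 0, 0]}

```text
time_s: 3.48
eef_pos: [0.4708, 0.0432, 0.3055]
eef_rot: [0.0, 0.143, 0.99, 0.0]
wrist_force: [0.2, -0.5, -0.7]
opening: 0.001
grasp_force: 0.0
```

apply_moves:
  moves:
    - {"jaw": 0, "offset": [0, 0, 40], "rot": [0, 0, 0]}
    - {"jaw": 0, "offset": [0, 0, 30], "rot": [0, 0, 0]}
    - {"jaw": 0, "offset": [0, 0, 10], "rot": [0, 0, 0]}
    - {"jaw": 0, "offset": [0, 0, 0], "rot": [0, 0, 0]}
    - {"jaw": 0, "offset": [0, 0, 0], "rot": [0, 0, 0]}

```text
time_s: 4.1
eef_pos: [0.4721, 0.0422, 0.2269]
eef_rot: [0.001, 0.143, 0.99, -0.0]
wrist_force: [-0.3, -0.5, 0.3]
opening: 0.003
grasp_force: 0.0
```

Run:
```python
from h import *
i,d=ctrl.camera('side'); cv2.imwrite('pics/s1.png',cv2.resize(i[130:330,180:430,::-1],None,fx=3,fy=3))
H=np.array([.647,.257]); o=ctrl.get_obs(); Rt=q2R(o['eef_rot']); p=o['eef_pos'][:2]; r0=np.linalg.norm(p-H); a=np.degrees(np.arctan2(*(p-H)[::-1]))%360; print(p,r0,a)
q=p
for k in range(1,13):
    t=np.radians(a-k*7); n=H+.265*np.array([np.cos(t),np.sin(t)]); D=Rt.T@np.r_[n-q,0]*1000; print(k,np.round(n,3),np.round(D)); q=n
```

```text
[0.47219807 0.04203105] 0.2770692409445664 230.8837261847947
1 [0.456 0.073] [24. 25. -0.]
2 [0.435 0.098] [27. 18. -0.]
3 [0.417 0.125] [25. 21. -0.]
4 [0.403 0.154] [22. 24. -0.]
5 [0.392 0.184] [19. 26. -0.]
6 [0.385 0.216] [16. 28. -0.]
7 [0.382 0.248] [12. 30. -0.]
8 [0.383 0.281] [ 8. 31. -0.]
9 [0.388 0.313] [ 4. 32. -0.]
10 [0.397 0.344] [ 0. 32.  0.]
11 [0.409 0.374] [-3. 32.  0.]
12 [0.425 0.402] [-7. 32.  0.]
```

apply_moves:
  moves:
    - {"jaw": 0, "offset": [12, 12, 2], "rot": [0, 0, 0]}
    - {"jaw": 0, "offset": [12, 12, 0], "rot": [0, 0, 0]}
    - {"jaw": 0, "offset": [27, 18, 0], "rot": [0, 0, 0]}
    - {"jaw": 0, "offset": [25, 21, 0], "rot": [0, 0, 0]}
    - {"jaw": 0, "offset": [22, 24, 0], "rot": [0, 0, 0]}

```text
time_s: 4.78
eef_pos: [0.4006, 0.1548, 0.2236]
eef_rot: [0.0, 0.143, 0.99, 0.0]
wrist_force: [0.4, 0.3, 0.2]
opening: -0.003
grasp_force: 0.0
```

apply_moves:
  moves:
    - {"jaw": 0, "offset": [19, 26, 0], "rot": [0, 0, 0]}
    - {"jaw": 0, "offset": [16, 28, 0], "rot": [0, 0, 0]}
    - {"jaw": 0, "offset": [12, 30, 0], "rot": [0, 0, 0]}
    - {"jaw": 0, "offset": [8, 31, 0], "rot": [0, 0, 0]}
    - {"jaw": 0, "offset": [4, 32, 0], "rot": [0, 0, 0]}

```text
time_s: 5.4
eef_pos: [0.3859, 0.3128, 0.2237]
eef_rot: [0.0, 0.143, 0.99, 0.0]
wrist_force: [-0.0, 0.2, -0.3]
opening: -0.0
grasp_force: 0.0
```

apply_moves:
  moves:
    - {"jaw": 0, "offset": [0, 32, 0], "rot": [0, 0, 0]}
    - {"jaw": 0, "offset": [-3, 32, 0], "rot": [0, 0, 0]}
    - {"jaw": 0, "offset": [-3, 16, 0], "rot": [0, 0, 0]}
    - {"jaw": 0, "offset": [0, 0, 0], "rot": [0, 0, 0]}
    - {"jaw": 0, "offset": [0, -15, 0], "rot": [0, 0, 0]}

```text
time_s: 6.02
eef_pos: [0.4103, 0.3713, 0.2232]
eef_rot: [-0.0, 0.143, 0.99, -0.0]
wrist_force: [0.9, -1.1, -0.7]
opening: 0.004
grasp_force: 0.0
```

Run:
```python
from h import *
i,d=ctrl.camera('side'); cv2.imwrite('pics/s2.png',i[...,::-1])
o=ctrl.get_obs(); p=o['eef_pos']; print(p,o['eef_rot'],o['q'])
r=ctrl.outline_of('side','lamp_arm')[0]; v,u=np.nonzero(r['region']&(d>0)); P,_=pts('side',d,np.c_[u,v]); P=P[(P[:,2]>.236)&(P[:,2]<.255)]
print(r['score'],len(P)); m=P[:,:2].mean(0); V=np.linalg.svd(P[:,:2]-m,full_matrices=False)[2][0]; s=(P[:,:2]-m)@V; print(V,m+V*s.min(),m+V*s.max())
Rt=q2R(o['eef_rot']); 
# stand frame / target
th=np.radians(-15.7); ex=np.array([np.cos(th),np.sin(th),0]); ey=np.array([-ex[1],ex[0],0]); 
O=.536*ex+.206*ey
print('origin',O)
S=lambda x,y,z:O+x*ex+y*ey+np.r_[0,0,z]
for t in [(-.115,0,.25),(-.075,0,.176)]: print(t,S(*t),np.round(Rt.T@(S(*t)-p)*1000))
r=ctrl.outline_of('side','panel')
for x in r[:2]:
    v,u=np.nonzero(x['region']&(d>0)); P,_=pts('side',d,np.c_[u,v]); Q=np.c_[(P-O)@ex,(P-O)@ey,P[:,2]]
    print(x['score'],np.round(np.percentile(Q,[2,50,98],axis=0),3))
```

```text
[0.40982186 0.3692688  0.22309695] [-4.47145023e-04  1.43123507e-01  9.89704202e-01 -1.02657560e-03] [ 5.18877163e-01  1.15411108e-01  1.64468919e+00 -1.08779623e-03
  1.38346044e+00 -7.64481941e-01]
0.59 1045
[-0.71475055 -0.69937948] [0.64706714 0.25950959] [0.46607921 0.0824139 ]
origin [0.57174647 0.05327266 0.        ]
(-0.115, 0, 0.25) [0.46103692 0.08439171 0.25      ] [-130. -259.  -26.]
(-0.075, 0, 0.176) [0.49954459 0.07356769 0.176     ] [-170. -258.   48.]
0.56 [[-0.014 -0.092  0.015]
 [-0.011 -0.001  0.268]
 [ 0.156  0.09   0.324]]
```

View pics/s2.png

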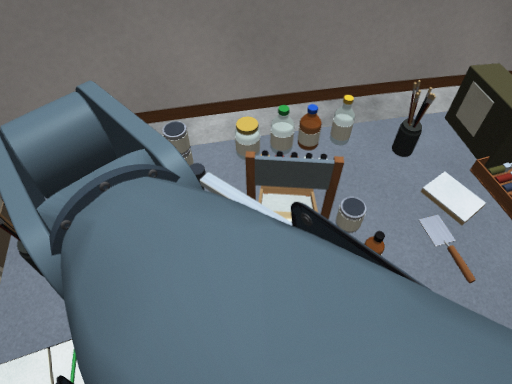

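The side view is mostly blocked by the robot's own arm. What shows of the lamp arm, (205,180) to (290,215), looks unmoved, or the picture may be ambiguous. I'll check with the scene camera and look at s1.

Run:
```python
from h import *
o=ctrl.get_obs(); print(o['eef_pos'],proj('side',[o['eef_pos']]),proj('scene',[o['eef_pos']]))
i,d=ctrl.camera('scene'); j=cv2.resize(i[20:290,200:456,::-1],None,fx=2,fy=2); cv2.imwrite('pics/c2.png',np.hstack([j])); 
r=ctrl.outline_of('scene','lamp_arm')[0]; v,u=np.nonzero(r['region']&(d>0)); P,_=pts('scene',d,np.c_[u,v]); P=P[(P[:,2]>.236)&(P[:,2]<.255)]
m=P[:,:2].mean(0); V=np.linalg.svd(P[:,:2]-m,full_matrices=False)[2][0]; s=(P[:,:2]-m)@V; print(r['score'],V,m+V*s.min(),m+V*s.max())
```

```text
[0.41079192 0.37029956 0.22363694] [[142.2690613 283.3605973]] [[397.93630547 145.40161353]]
0.69 [0.77151326 0.63621325] [0.4172005  0.05485265] [0.66015872 0.25520337]
```

View pics/c2.png

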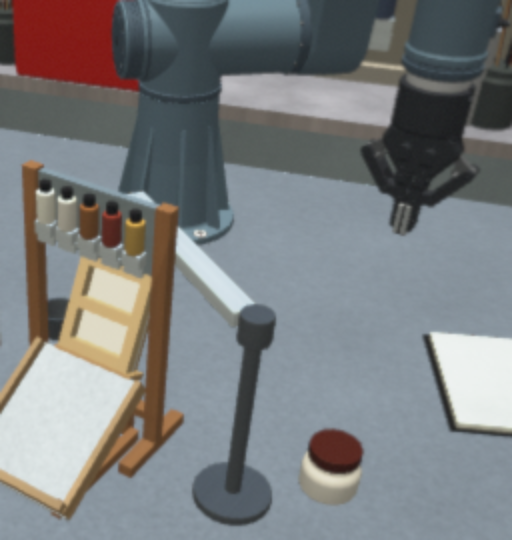

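View pics/s1.png

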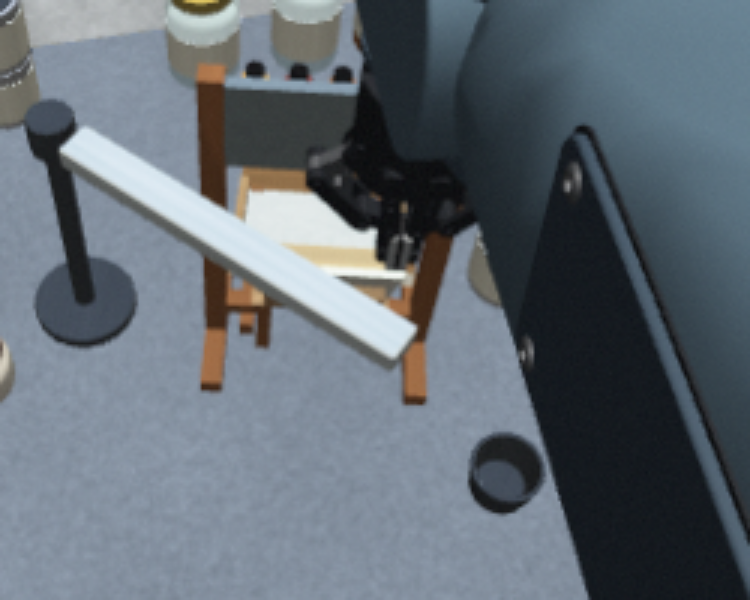

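The bar did not move and no force showed. The fingertips appear about 9 px above the projected TCP, so they may have passed just over the bar. I'll check the true tip height by depth.

Run:
```python
from h import *
o=ctrl.get_obs(); p=o['eef_pos']; print(p)
i,d=ctrl.camera('scene'); v,u=np.mgrid[95:165,370:430]; uv=np.c_[u.ravel(),v.ravel()]; uv=uv[d[uv[:,1],uv[:,0]]>0]
P,_=pts('scene',d,uv); k=(np.linalg.norm(P[:,:2]-p[:2],axis=1)<.05)&(P[:,2]>.15); Q=P[k]; U=uv[k]
for z in np.arange(.21,.3,.01):
    s=(Q[:,2]>=z)&(Q[:,2]<z+.01)
    if s.any(): print(round(z,2),s.sum(),Q[s].mean(0).round(3),U[s].mean(0).round())
print(np.round(ctrl.camera_params('scene')['K'],1).tolist())
```

```text
[0.41132469 0.37092987 0.22380188]
0.25 30 [0.421 0.368 0.256] [400. 135.]
0.26 54 [0.42  0.369 0.265] [401. 131.]
0.27 57 [0.42  0.369 0.275] [402. 127.]
0.28 52 [0.421 0.369 0.285] [403. 123.]
0.29 100 [0.421 0.367 0.296] [403. 119.]
[[433.5, 0.0, 254.5], [0.0, 433.5, 191.6], [0.0, 0.0, 1.0]]
```

apply_moves:
  moves:
    - {"jaw": 0, "offset": [0, 0, -45], "rot": [0, 0, 0]}
    - {"jaw": 0, "offset": [-25, -50, 0], "rot": [0, 0, 0]}
    - {"jaw": 0, "offset": [-25, -50, 0], "rot": [0, 0, 0]}
    - {"jaw": 0, "offset": [-25, -50, 0], "rot": [0, 0, 0]}
    - {"jaw": 0, "offset": [-25, -50, 0], "rot": [0, 0, 0]}

```text
time_s: 6.95
eef_pos: [0.4507, 0.1497, 0.2687]
eef_rot: [0.001, 0.143, 0.99, 0.0]
wrist_force: [-0.1, -0.5, -0.0]
opening: 0.0
grasp_force: 0.0
```

apply_moves:
  moves:
    - {"jaw": 0, "offset": [-25, -50, 0], "rot": [0, 0, 0]}
    - {"jaw": 0, "offset": [-27, -48, 0], "rot": [0, 0, 0]}
    - {"jaw": 0, "offset": [0, 0, 40], "rot": [0, 0, 0]}
    - {"jaw": 0, "offset": [0, 0, 32], "rot": [0, 0, 0]}
    - {"jaw": 0, "offset": [0, 0, 0], "rot": [0, 0, 0]}

```text
time_s: 7.58
eef_pos: [0.4706, 0.0426, 0.1942]
eef_rot: [-0.003, 0.144, 0.99, 0.0]
wrist_force: [-0.8, -0.4, 0.2]
opening: 0.002
grasp_force: 0.0
```

apply_moves:
  moves:
    - {"jaw": 0, "offset": [12, 12, 0], "rot": [0, 0, 0]}
    - {"jaw": 0, "offset": [12, 12, 0], "rot": [0, 0, 0]}
    - {"jaw": 0, "offset": [20, 14, 0], "rot": [0, 0, 0]}
    - {"jaw": 0, "offset": [0, 0, 0], "rot": [0, 0, 0]}
    - {"jaw": 0, "offset": [0, 0, 0], "rot": [0, 0, 0]}

```text
time_s: 8.2
eef_pos: [0.4416, 0.092, 0.1973]
eef_rot: [0.001, 0.143, 0.99, 0.0]
wrist_force: [-0.1, -0.8, -0.5]
opening: 0.0
grasp_force: 0.0
```

Run:
```python
from h import *
o=ctrl.get_obs(); print(o['eef_pos'],o['wrist_force'],o['joint_efforts'])
for c in ['scene','side']:
    i,d=ctrl.camera(c); cv2.imwrite(f'pics/{c}3.png',i[...,::-1])
    r=ctrl.outline_of(c,'lamp_arm')[0]; v,u=np.nonzero(r['region']&(d>0)); P,_=pts(c,d,np.c_[u,v]); P=P[(P[:,2]>.236)&(P[:,2]<.255)]
    m=P[:,:2].mean(0); V=np.linalg.svd(P[:,:2]-m,full_matrices=False)[2][0]; s=(P[:,:2]-m)@V; print(r['score'],V,m+V*s.min(),m+V*s.max())
    cv2.imwrite('pics/c3.png',cv2.resize(i[80:290,200:400,::-1],None,fx=2.5,fy=2.5)) if c=='scene' else 0
```

```text
[0.44157969 0.09204331 0.1972769 ] [-0.12773789 -0.76130447 -0.51722767] [ 4.65538837e-01 -2.98698789e+01 -3.45272827e+01  3.21666466e-02
  3.33275506e-02  1.53118127e-02]
0.81 [0.87081881 0.49160412] [0.39349605 0.1031973 ] [0.66008103 0.25369276]
0.59 [-0.86593124 -0.50016306] [0.65523895 0.25817079] [0.37952946 0.09892061]
```

The arm now follows the fingers. I'll continue the sweep.

apply_moves:
  moves:
    - {"jaw": 0, "offset": [33, 25, 0], "rot": [0, 0, 0]}
    - {"jaw": 0, "offset": [22, 24, 0], "rot": [0, 0, 0]}
    - {"jaw": 0, "offset": [19, 26, 0], "rot": [0, 0, 0]}
    - {"jaw": 0, "offset": [16, 28, 0], "rot": [0, 0, 0]}
    - {"jaw": 0, "offset": [12, 30, 0], "rot": [0, 0, 0]}

```text
time_s: 9.02
eef_pos: [0.3812, 0.2486, 0.1965]
eef_rot: [0.0, 0.144, 0.99, -0.0]
wrist_force: [1.1, 0.0, -0.1]
opening: 0.001
grasp_force: 0.4
```

apply_moves:
  moves:
    - {"jaw": 0, "offset": [8, 31, 0], "rot": [0, 0, 0]}
    - {"jaw": 0, "offset": [4, 32, 0], "rot": [0, 0, 0]}
    - {"jaw": 0, "offset": [0, 32, 0], "rot": [0, 0, 0]}
    - {"jaw": 0, "offset": [-3, 32, 0], "rot": [0, 0, 0]}
    - {"jaw": 0, "offset": [-4, 20, 0], "rot": [0, 0, 0]}

```text
time_s: 9.65
eef_pos: [0.4186, 0.3912, 0.196]
eef_rot: [-0.0, 0.143, 0.99, -0.0]
wrist_force: [-0.2, -0.6, -0.0]
opening: -0.003
grasp_force: 0.4
```

apply_moves:
  moves:
    - {"jaw": 0, "offset": [0, 0, 0], "rot": [0, 0, 0]}
    - {"jaw": 0, "offset": [0, -20, 0], "rot": [0, 0, 0]}
    - {"jaw": 0, "offset": [0, -40, 0], "rot": [0, 0, 0]}
    - {"jaw": 0, "offset": [0, -40, -40], "rot": [0, 0, 0]}
    - {"jaw": 0, "offset": [0, 0, 0], "rot": [0, 0, 0]}

```text
time_s: 10.28
eef_pos: [0.3907, 0.2929, 0.2395]
eef_rot: [0.002, 0.145, 0.989, 0.001]
wrist_force: [0.2, -0.3, -0.4]
opening: -0.002
grasp_force: 0.0
```

Run:
```python
from h import *
o=ctrl.get_obs(); p=o['eef_pos']; print(p,o['wrist_force'])
th=np.radians(-15.7); ex=np.array([np.cos(th),np.sin(th),0]); ey=np.array([-ex[1],ex[0],0]); O=.536*ex+.206*ey
for c in ['scene']:
    i,d=ctrl.camera(c)
    r=ctrl.outline_of(c,'lamp_arm')[0]; v,u=np.nonzero(r['region']&(d>0)); P,_=pts(c,d,np.c_[u,v]); P=P[(P[:,2]>.236)&(P[:,2]<.255)]
    m=P[:,:2].mean(0); V=np.linalg.svd(P[:,:2]-m,full_matrices=False)[2][0]; s=(P[:,:2]-m)@V; print(r['score'],V,m+V*s.min(),m+V*s.max(),'min stand y',((P-O)@ey).min())
    r=ctrl.outline_of(c,'panel')[0]; v,u=np.nonzero(r['region']&(d>0)); P,_=pts(c,d,np.c_[u,v]); Q=np.c_[(P-O)@ex,(P-O)@ey,P[:,2]]; print(r['score'],np.round(np.percentile(Q,[2,50,98],axis=0),3))
    cv2.imwrite('pics/c4.png',cv2.resize(i[20:290,180:456,::-1],None,fx=2,fy=2))
Rt=q2R(o['eef_rot'])
S=lambda x,y,z:O+x*ex+y*ey+np.r_[0,0,z]
t=S(-.16,0,.25); print(t,np.round(Rt.T@(t-p)*1000), 'ex in tool',Rt.T@ex)
```

```text
[0.39066253 0.29288227 0.23945937] [ 0.1851477  -0.28819687 -0.35501653]
0.82 [ 0.76757023 -0.64096485] [0.41648726 0.44265572] [0.65963934 0.23960989] min stand y 0.1898293697111254
0.65 [[-0.057 -0.05   0.1  ]
 [-0.029 -0.002  0.149]
 [-0.001  0.048  0.198]]
[0.41771579 0.09656873 0.25      ] [ -82. -180.  -11.] ex in tool [-0.99985354  0.01649266  0.00457158]
```

View pics/c4.png

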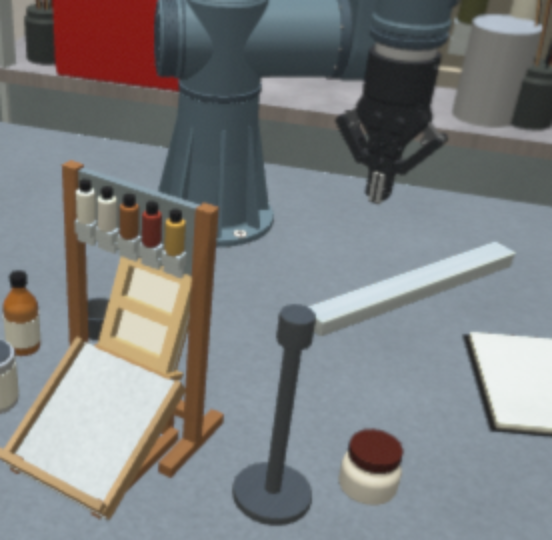

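The lamp arm is clear of the stand, and the panel is still seated at (145,310). Next I'll move behind the panel and lean the tool.

apply_moves:
  moves:
    - {"jaw": 0, "offset": [-45, -40, 0], "rot": [0, 0, 0]}
    - {"jaw": 0, "offset": [-45, -40, -15], "rot": [0, -5, 0]}
    - {"jaw": 0, "offset": [0, -35, 0], "rot": [0, -10, 0]}
    - {"jaw": 0, "offset": [0, -35, 0], "rot": [0, -10, 0]}
    - {"jaw": 0, "offset": [0, -30, 0], "rot": [0, -10, 0]}

```text
time_s: 11.05
eef_pos: [0.4245, 0.0959, 0.2505]
eef_rot: [0.299, 0.136, 0.943, -0.044]
wrist_force: [-0.5, -0.6, 0.5]
opening: -0.0
grasp_force: 0.0
```

apply_moves:
  moves:
    - {"jaw": 0, "offset": [0, 0, 0], "rot": [0, -10, 0]}
    - {"jaw": 0, "offset": [0, 0, 0], "rot": [0, 0, 0]}
    - {"jaw": 0, "offset": [0, 0, 0], "rot": [0, 0, 0]}
    - {"jaw": 0, "offset": [0, 0, 0], "rot": [0, 0, 0]}
    - {"jaw": 0, "offset": [0, 0, 0], "rot": [0, 0, 0]}

```text
time_s: 11.68
eef_pos: [0.4258, 0.0963, 0.2523]
eef_rot: [0.379, 0.133, 0.914, -0.055]
wrist_force: [0.7, -0.8, 0.9]
opening: 0.004
grasp_force: 0.0
```

```bash
cat >> h.py <<'E'
th=np.radians(-15.7); ex=np.array([np.cos(th),np.sin(th),0]); ey=np.array([-ex[1],ex[0],0]); O=.536*ex+.206*ey
S=lambda x,y,z:O+x*ex+y*ey+np.r_[0,0,z]
def st(P): P=np.asarray(P); return np.stack([(P-O)@ex,(P-O)@ey,P[...,2]],-1)
E
python3 - <<'E'
from h import *
o=ctrl.get_obs(); p=o['eef_pos']; Rt=q2R(o['eef_rot']); tip=p-.026*Rt[:,2]
print('tcp',st(p),'tip',st(tip),'z axis',[Rt[:,2]@ex,Rt[:,2]@ey,Rt[2,2]],'y',[Rt[:,1]@ex,Rt[:,1]@ey,Rt[2,1]],o['q'])
t=S(-.095,0,.195); print(np.round(Rt.T@(t-tip)*1000))
i,d=ctrl.camera('side'); cv2.imwrite('pics/s5.png',i[...,::-1])
E
```

```text
tcp [-0.15216113  0.00190614  0.25230067] tip [-0.17053642  0.00217022  0.27069303] z axis [np.float64(0.7067420451047078), np.float64(-0.010157057989471679), np.float64(-0.7073984138052716)] y [np.float64(0.014614026650384256), np.float64(0.9998931797189179), np.float64(0.0002436732526692187)] [ 0.22836522 -0.66783251  2.38827028 -0.52143744  0.77685928 -0.79942345]
[  0.  -1. 107.]
```

apply_moves:
  moves:
    - {"jaw": 0, "offset": [0, -1, 36], "rot": [0, 0, 0]}
    - {"jaw": 0, "offset": [0, 0, 36], "rot": [0, 0, 0]}
    - {"jaw": 0, "offset": [0, 0, 35], "rot": [0, 0, 0]}
    - {"jaw": 0, "offset": [0, 0, 0], "rot": [0, 0, 0]}
    - {"jaw": 0, "offset": [0, 0, 0], "rot": [0, 0, 0]}

```text
time_s: 12.35
eef_pos: [0.4971, 0.0738, 0.1761]
eef_rot: [0.379, 0.133, 0.914, -0.055]
wrist_force: [-0.7, -0.7, 0.7]
opening: 0.0
grasp_force: 0.0
```

Run:
```python
from h import *
o=ctrl.get_obs(); p=o['eef_pos']; Rt=q2R(o['eef_rot']); tip=p-.026*Rt[:,2]
print('tip',st(tip),o['wrist_force'])
w,d=ctrl.camera('wrist'); i,_=ctrl.camera('side'); cv2.imwrite('pics/w6.png',np.hstack([cv2.resize(w,(400,300)),cv2.resize(i[130:310,200:440],(400,300))])[...,::-1])
```

```text
tip [-9.58372362e-02 -1.53712947e-04  1.94526138e-01] [-0.66203972 -0.67586431  0.70798608]
```

View pics/w6.png

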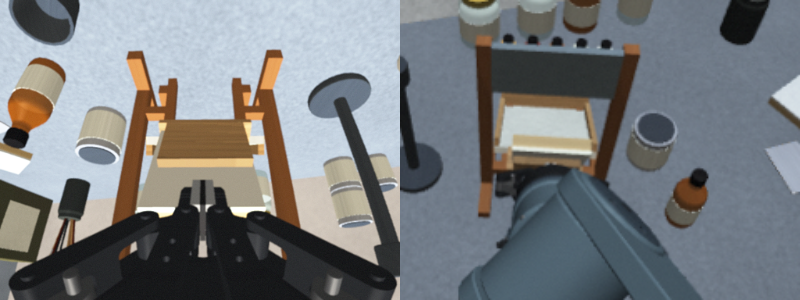

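The wrist view shows the closed fingers at (203,190), just behind the panel's free white upper part and above the rest (brown, 205,140). I'll push part way.

apply_moves:
  moves:
    - {"jaw": 0, "offset": [2, 0, 33], "rot": [0, 0, 0]}
    - {"jaw": 0, "offset": [-11, 0, 6], "rot": [0, 0, 0]}
    - {"jaw": 0, "offset": [-11, 0, 6], "rot": [0, 0, 0]}
    - {"jaw": 0, "offset": [-11, 0, 6], "rot": [0, 0, 0]}
    - {"jaw": 0, "offset": [0, 0, 0], "rot": [0, 0, 0]}

```text
time_s: 13.08
eef_pos: [0.5541, 0.0572, 0.1634]
eef_rot: [0.38, 0.133, 0.914, -0.055]
wrist_force: [-0.9, 0.4, 0.2]
opening: 0.0
grasp_force: 0.2
```

```bash
cat > pan.py <<'E'
from h import *
o=ctrl.get_obs(); p=o['eef_pos']; Rt=q2R(o['eef_rot']); print('tip',st(p-.026*Rt[:,2]).round(3),o['wrist_force'].round(1),o['time_s'])
i,d=ctrl.camera('scene'); cv2.imwrite('pics/last.png',cv2.resize(i[80:310,150:400,::-1],None,fx=2.5,fy=2.5))
r=ctrl.outline_of('scene','panel')
for x in r[:1]:
    v,u=np.nonzero(x['region']&(d>0)); P=st(pts('scene',d,np.c_[u,v])[0]); c=np.median(P,0)
    k=P
    for _ in range(8):
        c=k.mean(0); n=np.linalg.svd(k-c,full_matrices=False)[2][2]; n=n*np.sign(n[0]); e=abs((P-c)@n); k=P[e<max(.003,np.percentile(e,60))]
    print(round(x['score'],2),np.percentile(P,[2,50,98],axis=0).round(3).tolist(),'n',n.round(3),'tilt(+past upright)',np.degrees(np.arctan2(-n[2],n[0])).round(1))
E
python3 pan.py
```

```text
tip [-0.036 -0.001  0.182] [-0.9  0.4  0.2] 13.075
0.69 [[-0.027, -0.051, 0.099], [-0.012, -0.0, 0.163], [0.001, 0.048, 0.218]] n [ 0.987 -0.158  0.04 ] tilt(+past upright) -2.3
```

apply_moves:
  moves:
    - {"jaw": 0, "offset": [-8, 0, 5], "rot": [0, 0, 0]}
    - {"jaw": 0, "offset": [-8, 0, 5], "rot": [0, 0, 0]}
    - {"jaw": 0, "offset": [-8, 0, 5], "rot": [0, 0, 0]}
    - {"jaw": 0, "offset": [-7, 0, 6], "rot": [0, 0, 0]}
    - {"jaw": 0, "offset": [0, 0, 0], "rot": [0, 0, 0]}

```text
time_s: 13.8
eef_pos: [0.5887, 0.0467, 0.1688]
eef_rot: [0.379, 0.133, 0.914, -0.055]
wrist_force: [0.0, 0.2, -0.3]
opening: 0.0
grasp_force: 0.0
```

```bash
python3 pan.py
```

```text
tip [-0.    -0.001  0.187] [ 0.   0.2 -0.3] 13.8
0.82 [[-0.112, -0.127, 0.038], [0.065, 0.018, 0.18], [0.077, 0.049, 0.192]] n [ 0.686 -0.025 -0.727] tilt(+past upright) 46.6
```

View pics/last.png

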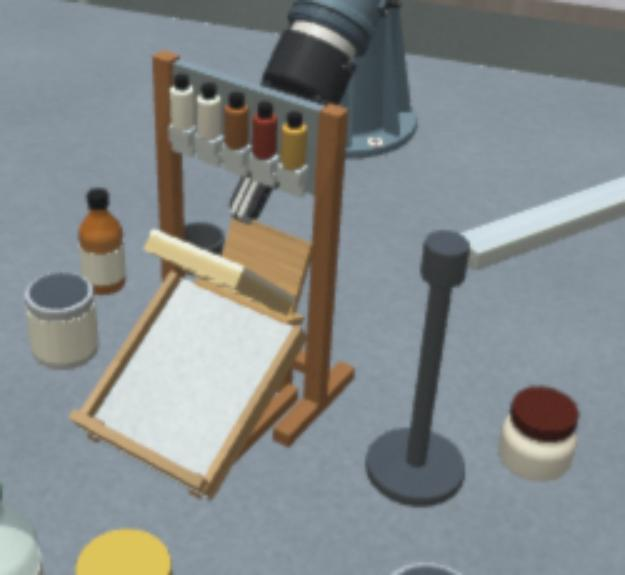

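The panel is in mid-fall with the tool clear. I'll let it land and withdraw backwards.

apply_moves:
  moves:
    - {"jaw": 0, "offset": [0, 0, 0], "rot": [0, 0, 0]}
    - {"jaw": 0, "offset": [0, 0, 0], "rot": [0, 0, 0]}
    - {"jaw": 0, "offset": [8, 0, -30], "rot": [0, 0, 0]}
    - {"jaw": 0, "offset": [0, 0, -40], "rot": [0, 0, 0]}
    - {"jaw": 0, "offset": [0, 0, -40], "rot": [0, 0, 0]}

```text
time_s: 14.52
eef_pos: [0.5068, 0.071, 0.2411]
eef_rot: [0.378, 0.132, 0.914, -0.055]
wrist_force: [0.7, -0.7, 1.3]
opening: 0.002
grasp_force: 0.0
```

```bash
python3 pan.py
```

```text
tip [-0.086 -0.     0.259] [ 0.7 -0.7  1.3] 14.525
0.97 [[0.054, -0.05, 0.032], [0.105, 0.004, 0.06], [0.154, 0.048, 0.09]] n [0.499 0.001 0.867] tilt(+past upright) -60.1
```

View pics/last.png

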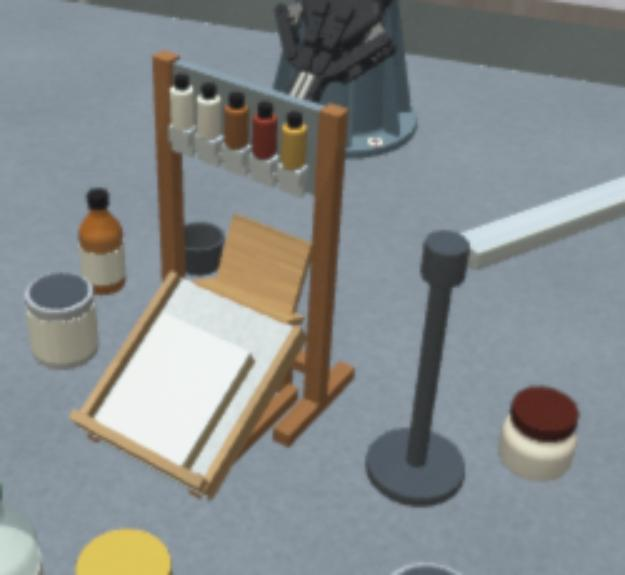

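The panel lies white face up, flat at 30° against the ledge. I'll let the robot settle and hand in.

apply_moves:
  moves:
    - {"jaw": 0, "offset": [0, 0, -20], "rot": [0, 0, 0]}
    - {"jaw": 0, "offset": [0, 0, 0], "rot": [0, 0, 0]}
    - {"jaw": 0, "offset": [0, 0, 0], "rot": [0, 0, 0]}
    - {"jaw": 0, "offset": [0, 0, 0], "rot": [0, 0, 0]}
    - {"jaw": 0, "offset": [0, 0, 0], "rot": [0, 0, 0]}

```text
time_s: 15.25
eef_pos: [0.4943, 0.0745, 0.2541]
eef_rot: [0.378, 0.133, 0.915, -0.055]
wrist_force: [0.6, 0.2, 0.1]
opening: -0.003
grasp_force: 0.0
```

```bash
python3 pan.py; python3 -c "
from bench import ctrl; print(ctrl.hand_in())"
```

```text
tip [-0.099 -0.     0.272] [0.6 0.2 0.1] 15.25
0.94 [[0.055, -0.05, 0.031], [0.105, 0.005, 0.06], [0.153, 0.048, 0.09]] n [ 0.5   -0.001  0.866] tilt(+past upright) -60.0
the job is handed in; nothing more can be done
None
```

The job is handed in at about 15 s: the lamp arm is clear of the stand, the panel lies white face up and flat on the slope against the foot ledge, and the tin, bottle, jar and cup were never touched.

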